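# Close the bench chuck on the hole-cutting bit

## Robot

A 6-joint arm with a two-finger parallel gripper is mounted at the origin on the work surface. World frame = base frame: x ahead of the robot, y to its left, z up, the work surface at z = 0. Lengths are in m, angles in rad, forces in N, time in s.
With the tool pointing down it reaches from about 0.35 to 0.85 m from the base axis. Payload 8.1 kg.
Tool frame: the origin (TCP) lies on the centre line of the jaws, within the pads' length; the fingertips stand robot.finger_overhang ahead of it and the grasp point (between the pads) lies 5 mm behind it (robot.finger_overhang is the distance from the TCP to the fingertips, in m); z points along the fingers, y is the direction in which the jaws open and shut (so a half turn about z gives the same grasp; the last joint's range is limited). The gripper opens to 93 mm and grips with 3 to 60 N. Pads are 15 mm wide; open, the fingers measure 128 mm over their backs; the gripper's body (75 mm by 188 mm) begins 65 mm behind the grasp point.
Start: joints at [-1.268, 0.13, 1.488, -0, 1.523, -0.085], TCP at [0.227, -0.555, 0.211] pointing down, gripper open.
Joint ranges: [-2.96, 2.96], [-0.89, 2.26], [0.02, 2.5], [-1.34, 4.48], [0, 2.73], [-2.66, 2.66]. Speed limits (rad/s): [2.39, 2.39, 2.79, 3.14, 3.14, 3.14].

## Interface

Orientations are given as a rotation vector (axis times angle).
In Python, from plant import robot gives the robot as it stands. The module is installed in compiled form; this text tells all that it offers.
- The arm moves only by the tool carry_out, never from a script. Its argument "commands" is a list that holds one entry, the list of rows, each a list of 4 numbers: the shift along the tool's x, y, z in cm, then the turn about the tool's z in degrees. In form: [[[tx, ty, tz, roll], ...]]. A call has 1 to 20 rows; each row shifts and turns the commanded pose from where the row before left it, along the tool's axes as they then stand; what a row does not reach is not made up. A row lasts 1/12 s, in which the tool goes at most 41.7 mm and 7.16 degrees, less where a joint would pass 70% of its speed; a pose out of reach is approached as far as the arm can. A call is refused whole if a number of a shift passes 4.17 or a number of a turn 7.16, either way. A call with a gripper value outside its range is refused whole. "claw" is the finger opening in cm, from 0 to 9.3, set as the call begins (left out, the last holds). The fingers move at their own pace and stop on an object; "grip_force" is the grip in N (left out, the last holds). Time passes only in rows, so rows that do not move let the fingers close. It gives the time, the measured TCP pose, the force and the opening at its end, in the units of the state.
- robot.read_state(): the state, without advancing time (a new reading comes with each control period).
- robot.read_camera(name): name is "scene" or "side" or "wrist"; returns the picture (420x560x3 uint8, red, green, blue); there is no depth.
- robot.camera_params(name): a dict with "mtx" (3x3 intrinsics, pixels), "dist_coeffs" ([k1, k2, p1, p2, k3] as OpenCV has them; the pictures are not rectified), "R" (3x3) and "t" (3): a world point X has camera coordinates R X + t. Camera axes: x right, y down, z forward; pixel columns grow to the right and rows downward; lengths in m; the calibration is good to about 2 mm. A picture is of the moment at which its call begins: read the wrist's pose just before it. camera_params takes no time and is no camera call; for the wrist camera it gives the pose at the moment of the call.
- robot.close_job(): hands the job in, once; it reports no verdict.
The state is a dict: "t": time; "q": joint angles; "dq": joint speeds; "joint_torque": joint torques, N m; "tool_pos": TCP position; "orientation": TCP orientation; "force": force on the tool from outside, world axes, zero at the start; "wrist_torque": the same for the moment, N m; "opening": finger opening in m.
Only numpy, scipy, OpenCV 4.12 (cv2) and the standard library are available. Lean on these libraries where they do the work, as an engineer would, in place of code of your own. Each camera call takes 0.05 s, during which the arm holds its last target.

## Task

Two bench chucks stand on the art-room table, and a hole-cutting bit stands loose between the open jaws of one of them. Push that chuck's lever clockwise (seen from above) as far as it goes, turning the sleeve so that the jaws close and hold the bit upright. Leave the empty chuck as it is.

Things in the scene. Friction and masses are not known exactly. Their poses are not given: they have to be found in the camera images.
- chuck: The chuck with the bit. Fixed, round: grey foot 96 mm wide, sleeve ring 78, face 44 mm high with 3 jaws 22 mm high. Origin: on its axis at the table; z up. A radial lever (bar 12 mm thick, 24 mm up) carries an upright round black handle, 18 mm in diameter, 37 to 105 mm above the table, 90 mm from the axis. At sleeve value q it lies at angle 0.75 - q from the chuck's x axis towards its y.
- sleeve (a joint): Sleeve angle of that chuck, rad: 0 = jaws open (each face 13.5 mm from the axis), grows clockwise seen from above, starts at 0 to 0.25, hard stop at 1.45. The three jaws close together, 6.1 mm per rad; they meet the bit at about 1.15 and press harder, as by a spring, up to the stop. Friction: about 5 N at the handle (7 N near the stop); it stays where it is left.
- bit: Steel hole-cutting bit standing loose, shank down, on the chuck's face: shank 13 mm in diameter, 55 mm long, round head 30 mm in diameter and 18 mm high on top, 77 mm in all (top 121 mm above the table). Origin: centre of the shank's lower end; z up along the bit. It starts up to 4 mm off the chuck's axis; the closing jaws centre it.
- spare_sleeve (a joint): Sleeve angle, rad, of the other, empty chuck: same make and size, with the same lever and handle, fixed on the other side of the table (left or right). It starts between 0 and 0.25 and is to be left as it is.
Not all that is in view belongs to the job. Leave any orange look-alike of the chuck alone.

How it is judged:
At the end, for the whole second after the job is handed in: The sleeve is turned to within 0.18 rad (10 degrees) of its stop (joint above 1.27), the jaws press on the bit (more than 4 N), and the bit stands still between them, within 10 mm of the chuck's axis, not lifted by more than 10 mm and within 10 degrees of upright (value of joint sleeve above 1.27 rad and contact force between bit and chuck above 4 N and horizontal distance between bit and chuck below 0.01 m and z of bit in the frame of chuck below 0.054 m and angle between bit's own z axis and vertical below 0.17 rad and linear speed of bit below 0.02 m/s); the robot touches nothing.
It fails at once if the empty chuck's sleeve was turned (its joint passed 0.45) (value of joint spare_sleeve above 0.45 rad).
It also fails if it takes over 35 s, if anything falls off the work surface, if the arm or the gripper's body presses on something with over 40 N, if the wrist force passes 120 N, or if a joint passes its speed limit or range.

## Working session

There is one attempt and no reset: what is moved stays moved. The work goes in short steps, Python scripts to look and compute and a tool call to move; the robot and the scene stay as the last step left them, time stands still between calls to the robot, and variables do not carry over. Pictures are saved under pics/ and viewed, and the job is handed in when it is done.

Besides the shell and the picture viewer there is one more tool, called by a JSON object that holds its "method" and its "body". carry_out: Moves the arm, as the interface text tells. Its arguments: {"type":"object","properties":{"commands":{"type":"array","items":{"type":"array","items":{"type":"array","items":{"type":"number"}}}},"claw":{"type":"number"},"grip_force":{"type":"number"}},"required":["commands"]}

```bash
mkdir -p pics
python3 - <<'E'
from plant import robot
import cv2
for n in("scene","side","wrist"):
    p=robot.camera_params(n); im=robot.read_camera(n)
    cv2.imwrite(f"pics/{n}0.png",im[:,:,::-1])
    print(n,p)
print(robot.read_state(),robot.finger_overhang)
E
```

```text
scene {'mtx': array([[384.21841163,   0.        , 284.13067275],
       [  0.        , 384.21841163, 209.35743851],
       [  0.        ,   0.        ,   1.        ]]), 'dist_coeffs': array([-0.03767736,  0.        ,  0.        ,  0.        ,  0.        ]), 'R': array([[ 0.31321954,  0.94967566,  0.00310767],
       [ 0.56032164, -0.18215977, -0.80799596],
       [-0.76676801,  0.25482142, -0.58917983]]), 't': array([-0.15115291, -0.18204263,  1.02604214])}
side {'mtx': array([[507.60800774,   0.        , 275.19060503],
       [  0.        , 507.60800774, 224.22071189],
       [  0.        ,   0.        ,   1.        ]]), 'dist_coeffs': array([-0.16185551,  0.        ,  0.        ,  0.        ,  0.        ]), 'R': array([[-0.92989421, -0.36751814,  0.01507236],
       [-0.26171635,  0.6322897 , -0.72918741],
       [ 0.2584595 , -0.68201184, -0.68414804]]), 't': array([0.39793409, 0.14524769, 0.9057459 ])}
wrist {'mtx': array([[372.60551139,   0.        , 285.02127461],
       [  0.        , 372.60551139, 212.95462257],
       [  0.        ,   0.        ,   1.        ]]), 'dist_coeff
[... 265 characters left out ...]
,  0.39005831])}
{'t': 0.15, 'q': array([-1.26839286e+00,  1.30998779e-01,  1.48900240e+00, -3.22159991e-06,
        1.52303808e+00, -8.53871082e-02]), 'dq': array([ 1.48539417e-04, -1.46722916e-03, -3.91018157e-03,  9.89491469e-05,
        4.42940854e-04,  2.68562611e-03]), 'joint_torque': array([ 3.21155430e-04, -5.60474145e+01, -4.92335379e+01,  7.68219028e-02,
        3.05309286e-02, -7.27672113e-05]), 'tool_pos': array([ 0.22677744, -0.5550024 ,  0.2097365 ]), 'orientation': array([-3.08131188e+00, -6.05053586e-01,  2.50992445e-04]), 'force': array([-0.20549327, -0.08037285, -0.0448086 ]), 'wrist_torque': array([0.01399832, 0.01609804, 0.01948521]), 'opening': 0.09324032609197315} 0.014
```

View pics/scene0.png

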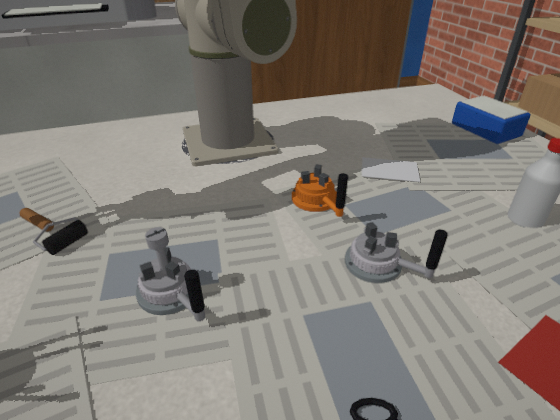

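View pics/side0.png

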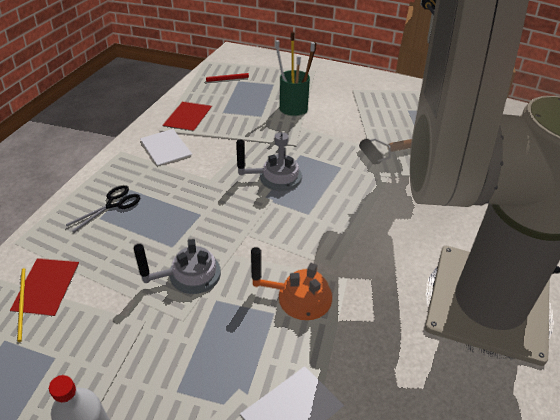

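View pics/wrist0.png

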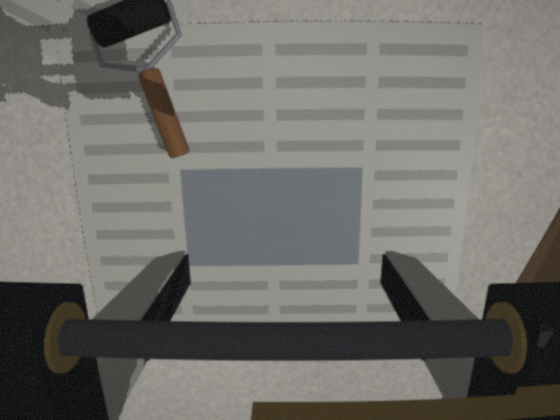

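The scene view shows the chuck with the bit at about (163,282), its handle at (195,290). The empty chuck is at (375,255) and the orange look-alike at (315,190). In the side view the bit chuck is at (281,172) with its handle at (240,155). I'll enlarge both.

Run:
```python
import cv2
a=cv2.imread("pics/scene0.png")[220:325,120:225]; cv2.imwrite("pics/c1.png",cv2.resize(a,None,fx=5.5,fy=5.5,interpolation=cv2.INTER_CUBIC))
a=cv2.imread("pics/side0.png")[120:200,220:320]; cv2.imwrite("pics/c2.png",cv2.resize(a,None,fx=7,fy=7,interpolation=cv2.INTER_CUBIC))
```

```text
(no output)
```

View pics/c1.png

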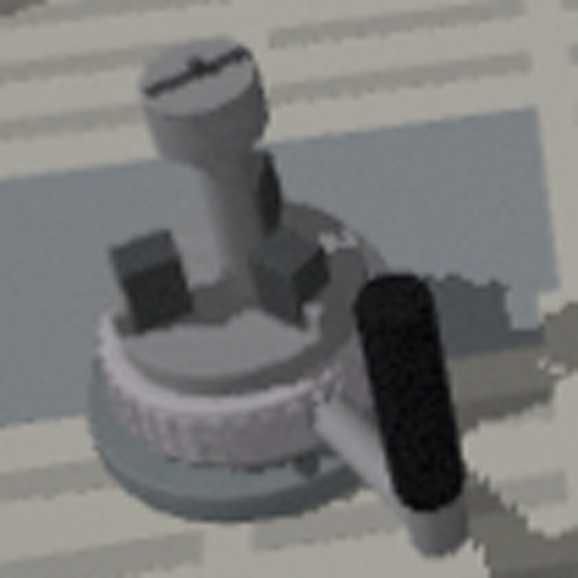

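View pics/c2.png

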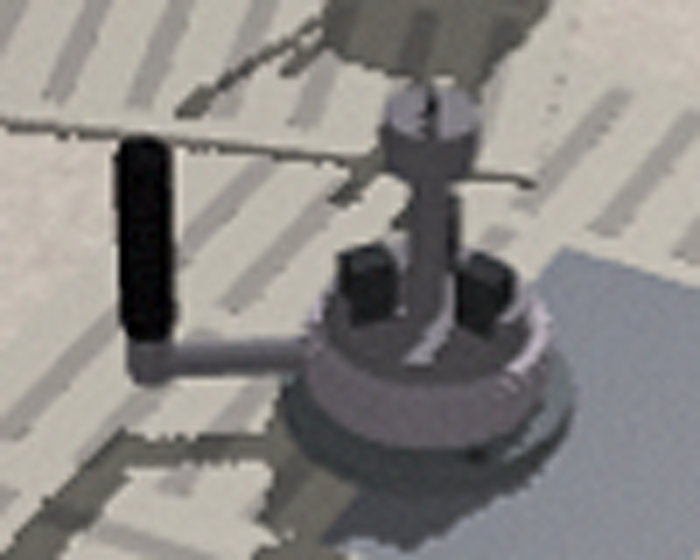

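```bash
cat > h.py <<'E'
import numpy as np, cv2
from plant import robot
def ray(n,uv,z,P=None):
    p=P or robot.camera_params(n)
    x=cv2.undistortPoints(np.array([[uv]],float),p["mtx"],p["dist_coeffs"])[0,0]
    d=p["R"].T@np.array([*x,1]); c=-p["R"].T@p["t"]
    return c+d*(z-c[2])/d[2]
def proj(n,X,P=None):
    p=P or robot.camera_params(n)
    return cv2.projectPoints(np.atleast_2d(np.array(X,float)),cv2.Rodrigues(p["R"])[0],p["t"],p["mtx"],p["dist_coeffs"])[0][:,0]
E
python3 - <<'E'
from h import *
for nm,z,a,b in [("htop",.105,(191.5,272.4),(240.7,141.1)),("hbot",.037,(199.3,310),(241.4,167.4)),("head",.121,(155.8,232.4),(281.7,134.7))]:
    print(nm,ray("scene",a,z).round(4),ray("side",b,z).round(4))
# overlay guess
import sys
c=np.array([0.45,0.2])
th=np.linspace(0,2*np.pi,60)
E
```

```text
htop [ 0.5698 -0.1534  0.105 ] [ 0.5709 -0.1554  0.105 ]
hbot [ 0.5748 -0.153   0.037 ] [ 0.5698 -0.152   0.037 ]
head [ 0.4941 -0.1905  0.121 ] [ 0.49   -0.1899  0.121 ]
```

Run:
```python
from h import *
c=np.array([0.4885,-0.191]); th=np.linspace(0,2*np.pi,80); h=np.array([.5705,-.1545])
print(np.linalg.norm(h-c),np.degrees(np.arctan2(*(h-c)[::-1])))
def circ(c,r,z): return np.c_[c[0]+r*np.cos(th),c[1]+r*np.sin(th),0*th+z]
out=[]
for n,(x,y,w,hh) in {"scene":(120,220,100,105),"side":(220,120,100,80)}.items():
    s=5 
    a=cv2.resize(cv2.imread(f"pics/{n}0.png")[y:y+hh,x:x+w],None,fx=s,fy=s,interpolation=cv2.INTER_CUBIC)
    for C,col in((circ(c,.048,0),(0,0,255)),(circ(c,.039,.044),(0,255,0)),(circ(h,.009,.105),(255,255,0)),(circ(h,.009,.037),(255,0,255))):
        q=((proj(n,C)-[x,y]+.5)*s).astype(int)
        cv2.polylines(a,[q.reshape(-1,1,2)],True,col,1)
    cv2.imwrite(f"pics/o_{n}.png",a); out.append(cv2.copyMakeBorder(a,0,525-a.shape[0],0,0,cv2.BORDER_CONSTANT))
o=np.hstack(out); cv2.imwrite("pics/o1.png",cv2.resize(o,None,fx=.8,fy=.8))
```

```text
0.08975661535508123 23.99489608623154
```

View pics/o1.png

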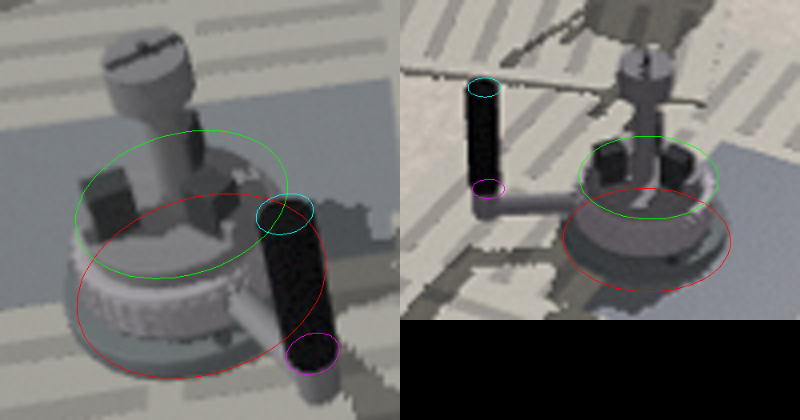

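{"method": "carry_out", "body": {"commands": [[[2.93, -1.5, 0, 0], [2.93, -1.5, 0, 0], [2.93, -1.5, 0, 0], [2.93, -1.5, 0, 0], [2.93, -1.5, 0, 0], [2.93, -1.5, 0, 0], [2.93, -1.5, 0, 0], [2.93, -1.5, 0, 0], [2.93, -1.5, 0, 0], [2.93, -1.5, 0, 0], [2.93, -1.5, 0, 0], [2.93, -1.5, 0, 0], [2.93, -1.5, 0, 0], [2.93, -1.5, 0, 0], [2.93, -1.5, 0, 0], [2.93, -1.5, 0, 0], [0, 0, 0, 0], [0, 0, 0, 0]]], "claw": 7, "grip_force": 20}}

```text
t: 1.65
tool_pos: [0.5707, -0.1543, 0.2099]
orientation: [-3.081, -0.61, 0.001]
force: [-1.1, -0.9, 0.4]
opening: 0.0698
```

```bash
cat > look.py <<'E'
from h import *
import sys
k=sys.argv[1]
s=robot.read_state(); R=cv2.Rodrigues(s["orientation"])[0]; print("t",s["t"],"pos",s["tool_pos"].round(4),"F",s["force"].round(1),"op",s["opening"].round(4),"q",s["q"].round(3))
print(R.round(3).tolist())
ps={n:robot.camera_params(n) for n in sys.argv[2:]}
for n in sys.argv[2:]:
    P=robot.camera_params(n); np.save(f"pics/{n}{k}.npy",P,allow_pickle=True)
    cv2.imwrite(f"pics/{n}{k}.png",robot.read_camera(n)[:,:,::-1])
for nm,h in (("axis",np.array([.489,-.194,0])),("handle",np.array([.5705,-.1545,.072]))):
    print(nm,"in tool cm",(R.T@(h-s["tool_pos"])*100).round(2))
E
python3 look.py 1 wrist
```

```text
Traceback (most recent call last):
  File "look.py", line 4, in <module>
    s=robot.read_state(); R=cv2.Rodrigues(s["orientation"])[0]; print("t",s["t"],"pos",s["tool_pos"].round(4),"F",s["force"].round(1),"op",s["opening"].round(4),"q",s["q"].round(3))
                                                                                                                                           ^^^^^^^^^^^^^^^^^^
AttributeError: 'float' object has no attribute 'round'
```

```bash
sed -i 's/s\["opening"\].round(4)/round(s["opening"],4)/' look.py; python3 look.py 1 wrist
```

```text
t 1.65 pos [ 0.5707 -0.1543  0.2099] F [-1.1 -0.9  0.4] op 0.0698 q [-0.351  0.108  1.514  0.     1.521  0.829]
[[0.925, 0.381, -0.001], [0.381, -0.925, 0.0], [-0.001, -0.001, -1.0]]
axis in tool cm [-9.05  0.57 21.  ]
handle in tool cm [-1.000e-02  2.000e-02  1.379e+01]
```

View pics/wrist1.png

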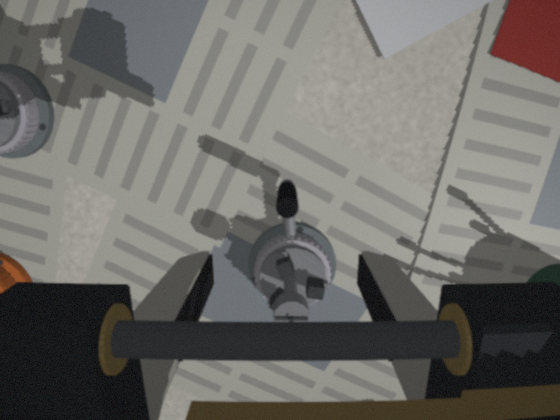

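The wrist view shows the handle at (288,198) and the bit's chuck at (291,270). I'll compare that with the predicted position.

Run:
```python
from h import *
P=np.load("pics/wrist1.npy",allow_pickle=True).item()
print(proj("wrist",[[.5705,-.1545,.105],[.5705,-.1545,.037],[.489,-.194,.0],[.492,-.19,.121]],P))
a=cv2.imread("pics/wrist1.png")[170:330,230:350]
th=np.linspace(0,2*np.pi,60)
s=4;a=cv2.resize(a,None,fx=s,fy=s,interpolation=cv2.INTER_CUBIC)
for c,r,z,col in (((.489,-.194),.048,.0,(0,0,255)),((.5705,-.1545),.009,.105,(255,255,0)),((.489,-.194),.039,.040,(0,255,0))):
    q=((proj("wrist",np.c_[c[0]+r*np.cos(th),c[1]+r*np.sin(th),0*th+z],P)-[230,170]+.5)*s).astype(int)
    cv2.polylines(a,[q.reshape(-1,1,2)],True,col,1)
cv2.imwrite("pics/w1c.png",cv2.resize(a,None,fx=.9,fy=.9))
```

```text
[[286.27455352 209.10053998]
 [286.11608819 190.66646196]
 [290.88213817 263.40453879]
 [289.81989377 318.41449081]]
```

View pics/w1c.png

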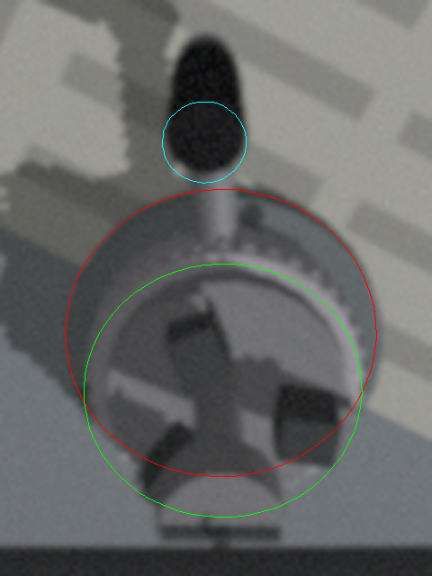

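{"method": "carry_out", "body": {"commands": [[[0, 0, 2.3, 0], [0, 0, 2.3, 0], [0, 0, 2.3, 0], [0, 0, 2.3, 0], [0, 0, 2.3, 0], [0, 0, 2.3, 0], [0, 0, 0, 0], [0, 0, 0, 0]]]}}

```text
t: 2.37
tool_pos: [0.5682, -0.1566, 0.0713]
orientation: [-3.081, -0.603, 0.005]
force: [0.1, -0.4, -0.0]
opening: 0.0697
```

```bash
python3 look.py 2 side scene; python3 -c "
import cv2,numpy as np
a=cv2.imread('pics/scene2.png')[180:330,100:260];b=cv2.imread('pics/side2.png')[70:220,180:340]
cv2.imwrite('pics/k2.png',cv2.resize(np.hstack([a,b]),None,fx=2.5,fy=2.5,interpolation=cv2.INTER_CUBIC))"
```

```text
t 2.3667 pos [ 0.5682 -0.1566  0.0713] F [ 0.1 -0.4 -0. ] op 0.0697 q [-0.356  0.213  1.657 -0.     1.275  0.829]
[[0.926, 0.377, -0.004], [0.377, -0.926, 0.001], [-0.003, -0.002, -1.0]]
axis in tool cm [-8.72  0.5   7.15]
handle in tool cm [ 0.29 -0.1  -0.07]
```

View pics/k2.png

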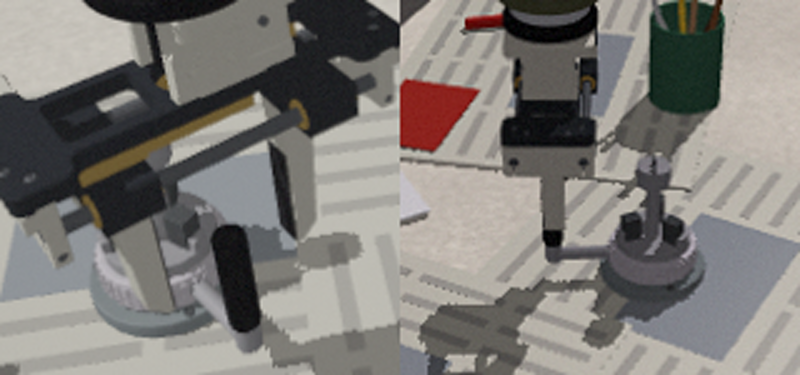

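{"method": "carry_out", "body": {"commands": [[[0.3, -0.1, 0, 0], [0, 0, 0, 0], [0, 0, 0, 0], [0, 0, 0, 0], [0, 0, 0, 0], [0, 0, 0, 0], [0, 0, 0, 0], [0, 0, 0, 0]]], "claw": 0.5, "grip_force": 20}}

```text
t: 3.13
tool_pos: [0.5725, -0.1539, 0.0725]
orientation: [-3.083, -0.605, 0.0]
force: [0.2, -0.8, -0.2]
opening: 0.0213
```

{"method": "carry_out", "body": {"commands": [[[0, 0, 0, 0], [0, 0, 0, 0], [0, 0, 0, 0], [0, 0, 0, 0]]]}}

```text
t: 3.47
tool_pos: [0.5727, -0.1544, 0.0725]
orientation: [3.082, 0.605, 0.0]
force: [2.3, -3.7, -2.6]
opening: 0.0178
```

```bash
python3 look.py 3
```

```text
t 3.4667 pos [ 0.5727 -0.1544  0.0725] F [ 2.3 -3.7 -2.6] op 0.0178 q [-0.349  0.217  1.65  -0.     1.274  0.834]
[[0.926, 0.378, 0.0], [0.378, -0.926, -0.001], [0.0, 0.001, -1.0]]
axis in tool cm [-9.25  0.5   7.25]
handle in tool cm [-0.21 -0.07  0.05]
```

The handle is gripped at 17.8 mm. Next is the first part of the arc.

{"method": "carry_out", "body": {"commands": [[[0, 0.79, 0, 5], [0, 0.79, 0, 5], [0, 0.79, 0, 5], [0, 0.79, 0, 5], [0, 0.79, 0, 5], [0, 0.79, 0, 5], [0, 0, 0, 0], [0, 0, 0, 0]]]}}

```text
t: 4.13
tool_pos: [0.5818, -0.2004, 0.0726]
orientation: [-3.134, 0.215, -0.004]
force: [8.2, -2.6, -5.6]
opening: 0.0179
```

```bash
python3 look.py 4 scene; python3 -c "
import cv2,numpy as np
from h import *
s=robot.read_state();d=s['tool_pos'][:2]-[.489,-.194];print(np.hypot(*d),np.degrees(np.arctan2(d[1],d[0])))"
```

```text
t 4.1333 pos [ 0.5818 -0.2004  0.0726] F [ 8.2 -2.6 -5.6] op 0.0179 q [-4.160e-01  2.710e-01  1.587e+00  1.000e-03  1.282e+00  1.292e+00]
[[0.991, -0.136, 0.003], [-0.136, -0.991, -0.0], [0.003, -0.0, -1.0]]
axis in tool cm [-9.3   0.63  7.23]
handle in tool cm [-1.74 -4.39  0.06]
0.09304803552817666 -3.9505511921404866
```

View pics/scene4.png

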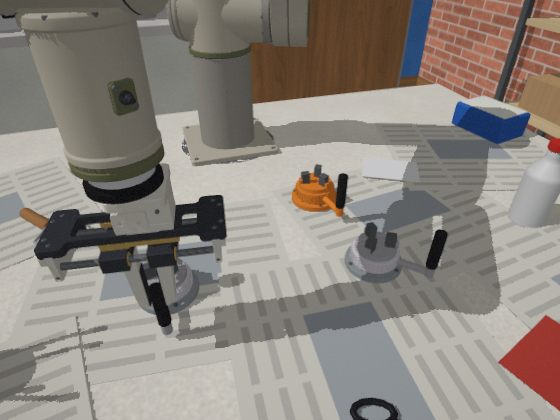

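The handle is following the gripper; in the scene view it is between the fingers at about (158,300). I'll continue the arc.

{"method": "carry_out", "body": {"commands": [[[0, 0.79, 0, 5], [0, 0.79, 0, 5], [0, 0.79, 0, 5], [0, 0.79, 0, 5], [0, 0.79, 0, 5], [0, 0.79, 0, 5], [0, 0, 0, 0], [0, 0, 0, 0]]]}}

```text
t: 4.85
tool_pos: [0.5662, -0.2456, 0.0727]
orientation: [2.971, -1.019, 0.008]
force: [11.3, -9.3, -9.7]
opening: 0.0177
```

```bash
cat > ang.py <<'E'
from h import *
s=robot.read_state();d=s['tool_pos'][:2]-[.489,-.194];a=np.arctan2(d[1],d[0]);f=s['force']
print(s['t'],np.hypot(*d),np.degrees(a),'Ftan(ccw)',-f[0]*np.sin(a)+f[1]*np.cos(a),'Frad',f[0]*np.cos(a)+f[1]*np.sin(a),f[2],s['opening'],s['q'].round(2),s['wrist_torque'].round(2))
E
python3 ang.py
```

```text
4.85 0.09286837218562959 -33.76137796688916 Ftan(ccw) -1.4757111028238175 Frad 14.60077381040901 -9.666383693984097 0.017729897546610515 [-0.49  0.27  1.58  0.    1.28  1.74] [-1.41 -2.01 -0.11]
```

{"method": "carry_out", "body": {"commands": [[[0.15, 0.79, 0, 5], [0.1, 0.79, 0, 5], [0, 0, 0, 0], [0, 0, 0, 0]]]}}

```text
t: 5.18
tool_pos: [0.5562, -0.2581, 0.0726]
orientation: [2.873, -1.269, 0.001]
force: [2.8, -3.9, -2.9]
opening: 0.0176
```

```bash
python3 ang.py
```

```text
5.1833 0.09282304370250394 -43.66059212868744 Ftan(ccw) -0.8726992980940824 Frad 4.686344329766195 -2.9328236497656226 0.017626179057281505 [-0.52  0.27  1.59 -0.    1.28  1.88] [-0.55 -0.58 -0.16]
```

{"method": "carry_out", "body": {"commands": [[[0.05, 0.48, 0, 3], [0.0, 0.48, 0, 3], [0, 0, 0, 0], [0, 0, 0, 0]]]}}

```text
t: 5.52
tool_pos: [0.5496, -0.2642, 0.0726]
orientation: [-2.804, 1.417, -0.002]
force: [5.1, -3.1, -3.7]
opening: 0.0177
```

```bash
python3 ang.py
```

```text
5.5167 0.09271701284396686 -49.198180327923964 Ftan(ccw) 1.8516857709036265 Frad 5.648283257784481 -3.713148318752458 0.01773706985888858 [-0.53  0.26  1.6   0.    1.28  1.97] [-0.31 -0.81 -0.09]
```

{"method": "carry_out", "body": {"commands": [[[0.05, 0.48, 0, 3], [0.0, 0.48, 0, 3], [0, 0, 0, 0], [0, 0, 0, 0]]]}}

```text
t: 5.85
tool_pos: [0.542, -0.27, 0.0726]
orientation: [-2.726, 1.561, -0.001]
force: [4.7, -2.6, -2.4]
opening: 0.0173
```

```bash
python3 ang.py
```

```text
5.85 0.09261066730661623 -55.10453447054609 Ftan(ccw) 2.3898909622616893 Frad 4.851302802752552 -2.433094914083927 0.017334337529553295 [-0.55  0.25  1.61  0.    1.28  2.06] [-0.22 -0.8  -0.09]
```

{"method": "carry_out", "body": {"commands": [[[0.03, 0.32, 0, 2], [0.0, 0.32, 0, 2], [0, 0, 0, 0], [0, 0, 0, 0]]]}}

```text
t: 6.18
tool_pos: [0.5406, -0.2703, 0.0727]
orientation: [-2.665, 1.65, -0.008]
force: [25.2, 8.3, -11.9]
opening: 0.0176
```

```bash
python3 ang.py; python3 look.py 5 scene side
```

```text
6.1833 0.09212433466249635 -55.96461307639069 Ftan(ccw) 25.592822050512158 Frad 7.218459309826848 -11.867935932916463 0.017643874738140986 [-0.55  0.24  1.62  0.01  1.27  2.12] [ 1.51 -4.03 -0.02]
t 6.1833 pos [ 0.5406 -0.2703  0.0727] F [ 25.2   8.3 -11.9] op 0.0176 q [-0.553  0.24   1.623  0.007  1.273  2.124]
[[0.446, -0.895, 0.008], [-0.895, -0.446, 0.003], [0.001, -0.009, -1.0]]
axis in tool cm [-9.14  1.28  7.25]
handle in tool cm [-9.03 -7.84  0.13]
```

View pics/side5.png

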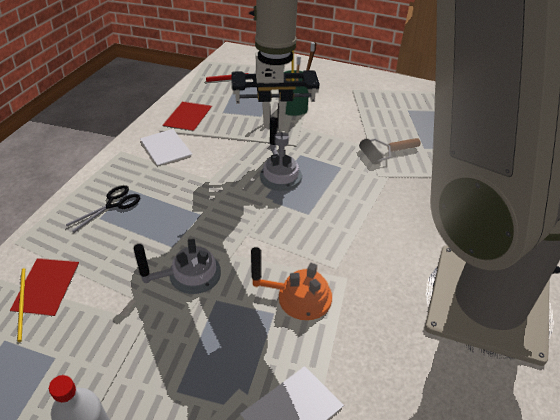

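View pics/scene5.png

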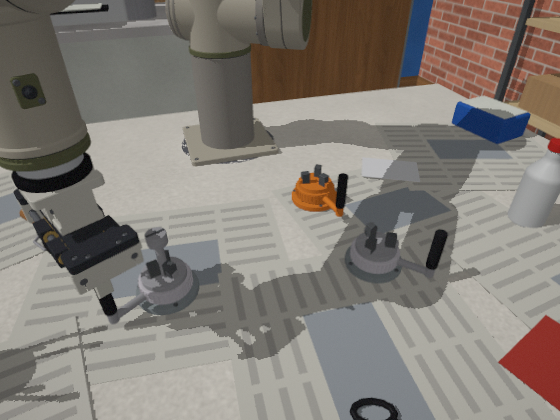

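The sleeve has reached its stop: the tangential force is 25 N and the handle stopped advancing at -56°, about 82° from where it started. The bit is upright. I'll release and lift.

{"method": "carry_out", "body": {"commands": [[[0, 0, 0, 0], [0, 0, 0, 0], [0, 0, 0, 0], [0, 0, 0, 0], [0, 0, 0, 0], [0, 0, 0, 0], [0, 0, 0, 0], [0, 0, 0, 0]]], "claw": 6}}

```text
t: 6.95
tool_pos: [0.5358, -0.2737, 0.0725]
orientation: [2.667, -1.66, -0.0]
force: [0.1, 0.5, 0.0]
opening: 0.0595
```

```bash
python3 ang.py
```

```text
6.95 0.09245299730819227 -59.60124457487198 Ftan(ccw) 0.3555350371694548 Frad -0.37725700216782226 0.02855351488427294 0.05947235541161139 [-0.56  0.24  1.62 -0.    1.28  2.13] [0.12 0.05 0.02]
```

{"method": "carry_out", "body": {"commands": [[[0, 0, -2, 0], [0, 0, -2, 0], [0, 0, -2, 0], [0, 0, -2, 0], [0, 0, -2, 0], [0, 0, -2, 0], [2, 0, -1, 0], [3, 0, 0, 0], [3, 0, 0, 0], [0, 0, 0, 0], [0, 0, 0, 0], [0, 0, 0, 0]]]}}

```text
t: 7.95
tool_pos: [0.571, -0.3451, 0.202]
orientation: [-2.667, 1.66, 0.002]
force: [-0.2, 0.3, 0.1]
opening: 0.0599
```

```bash
python3 look.py 6 scene side; python3 -c "
import cv2,numpy as np
a=cv2.imread('pics/scene6.png')[215:325,90:230];b=cv2.imread('pics/side6.png')[105:215,210:350]
cv2.imwrite('pics/k6.png',cv2.resize(np.hstack([a,b]),None,fx=2.85,fy=2.85,interpolation=cv2.INTER_CUBIC))"
```

```text
t 7.95 pos [ 0.571  -0.3451  0.202 ] F [-0.2  0.3  0.1] op 0.0599 q [-0.621  0.316  1.29   0.     1.536  2.064]
[[0.441, -0.897, -0.001], [-0.897, -0.441, 0.001], [-0.001, 0.0, -1.0]]
axis in tool cm [-17.15   0.68  20.22]
handle in tool cm [-17.11  -8.38  13.02]
```

View pics/k6.png

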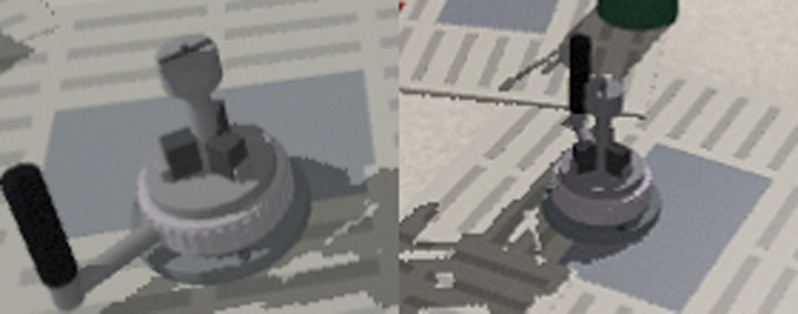

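View pics/scene6.png

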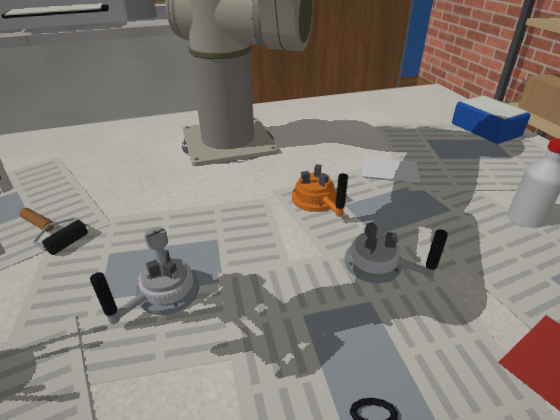

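The jaws are closed on the upright bit, the handle is released at about (100,290), and the spare chuck looks unchanged. I'll measure the final handle angle and the bit.

Run:
```python
from h import *
c=np.array([.489,-.194])
for n,hp,bp in (("scene",(97.7,275.4),(155.7,231.8)),("side",(273.5,119.7),(281.4,134.3))):
    h=ray(n,hp,.105)[:2]; b=ray(n,bp,.121)[:2]; d=h-c
    print(n,h,np.hypot(*d),np.degrees(np.arctan2(d[1],d[0])),"bit",b)
```

```text
scene [ 0.53877015 -0.26807208] 0.08923979403067908 -56.102249028738264 bit [ 0.49275107 -0.19054355]
side [ 0.53813928 -0.26401063] 0.08553454098588706 -54.935632803301274 bit [ 0.49113803 -0.19109578]
```

```bash
python3 -c "
from plant import robot
print(robot.close_job())"
```

```text
the job is handed in; nothing more can be done
None
```

I closed the chuck on the bit by gripping its lever handle and turning it clockwise along its arc until it hit the stop. I then let go, lifted clear and handed the job in at about 8 s; no verdict was reported.

**Sleeve:** the handle stopped advancing with about 25 N of tangential force. After release it measured -55° to -56°, which is 81–82° (about 1.42 rad) from where it started. That puts the sleeve at its stop to within measuring error.

**Bit:** the pictures show it upright with the jaws closed on it. Its top is about 3–4 mm from my estimate of the chuck's axis, which is itself only good to a few mm. I could not measure how hard the jaws press; I infer it from the sleeve being at its stop.

**Rest of the scene:** the empty chuck and the orange look-alike look unchanged in the last picture, and the gripper is touching nothing.

**Disagreements:** during the arc the handle pulled the gripper outward with up to about 15 N, probably because my axis estimate was slightly off. I corrected for this partway through. On the final handle position, the two cameras differ by about 4 mm, or about 1° of lever angle.

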